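Park the blue flask weight on its post

ROBOT

A 6-joint arm with a two-finger parallel gripper is mounted at the origin on a cart in front of the work surface, level with it; the furniture and walls round the work are solid. World frame = base frame: x ahead of the robot, y to its left, z up, the work surface at z = 0. Lengths are in m, angles in degrees, forces in N, time in s.
With the tool pointing down it reaches from about 0.325 to 0.775 m from the base axis. Payload 5.5 kg.
Tool frame: the origin (TCP) lies at the centre of the arm's flange, where the gripper is bolted on; the fingertips stand 182 mm ahead of it and the grasp point (between the pads) lies 163 mm ahead of it; z points along the fingers, y is the line along which they close (so a half turn about z gives the same grasp; the last joint's range is limited). The gripper opens to 88 mm and grips with 3 to 60 N. Pads are 20 mm wide; open, the fingers measure 115 mm over their backs; the gripper's body (75 mm by 178 mm) begins 61 mm behind the grasp point.
Start: joints at [-79.624, 5.22, 70.514, -0, 104.267, -3.249], TCP at [0.141, -0.583, 0.405] pointing down, gripper open.
Joint ranges: [-164.24, 164.24], [-49.07, 125.15], [9.68, 141.18], [-86.29, 266.29], [3.28, 154.24], [-151.56, 151.56]. Speed limits (degrees/s): [147.25, 147.25, 172.46, 180, 180, 180].

INTERFACE

Orientations are given as [roll, pitch, yaw] about the fixed x, y, z axes, in that order (R = Rz(yaw) Ry(pitch) Rx(roll)).
In Python, from station import r gives the robot as it stands. The module is installed in compiled form; this text tells all that it offers. Calls block until the motion is done:
- r.reach(position, orientation): joint-space move of the TCP to a pose.
- r.servo_line(position, rotation=None, speed=0.15): straight line of the TCP; rotation=None keeps the orientation; speed is the mean speed in m/s.
- r.move_joints(angles): joint-space move.
- r.let_go() and r.grab(squeeze=None): open the fingers fully, or close them until they stop; squeeze is the grip in N (None keeps the last).
- r.wait(seconds).
- r.inverse_kinematics(position, orientation): joint angles nearest the present ones, or None.
- r.sense(): the state.
- r.snapshot(name): name is "scene" or "top" or "wrist"; returns a dict with "frame" (480x640x3 uint8, red, green, blue), "fx", "fy", "cx", "cy" (pixels), "R" (3x3) and "t" (3): a world point X has camera coordinates R X + t. Camera axes: x right, y down, z forward; pixel columns grow to the right and rows downward; lengths in m; the calibration is good to about 2 mm. The wrist camera is an equidistant fisheye: a pixel r from the principal point sees the ray r / f radians off the axis. A picture is of the moment at which its call begins. There is no depth.
A pose or a line that the arm cannot do raises r.IKError and nothing moves.
- r.hand_in(): hands the job in; it is judged then, once.
The state is a dict: "clock": time; "joints": joint angles; "joint_vel": joint speeds; "joint_torque": joint torques, N m; "tcp_pos": TCP position; "orientation": TCP orientation; "contact_force": force on the tool from outside, world axes, zero at the start; "torque": the same for the moment, N m; "opening": finger opening in m; "gripper_force": force on a finger pad.
Only numpy, scipy, OpenCV 4.12 (cv2) and the standard library are available. Lean on these libraries where they do the work, as an engineer would, in place of code of your own. Each camera call takes 0.05 s, during which the arm holds its last target. There are 200 camera calls.

TASK

Put the blue open-ring flask weight away on the storage post: the knob is too wide to go over, so slide the weight sideways, gap first, onto the rod below the knob until the rod is well inside the ring, and leave it lying flat on the post's foot. Leave the orange weight where it lies.

Things in the scene. Friction and masses are not known exactly. Their poses are not given: they have to be found in the camera images.
- blue_weight: Blue flask weight, loose, about 0.15 kg, flat on the bench: open C-shaped ring of 18 mm round bar, 78 mm outside, 42 mm inside diameter, gap 34 mm wide. Origin: ring centre, at its underside; z up, +x out through the gap. An upright grip tab stands opposite the gap.
- orange_weight: Orange flask weight, otherwise the same shape and frame as the blue one; loose, to be left alone.
- post_stand: Storage post, fixed: round dark foot 104 mm in diameter, 10 mm thick; upright steel rod 14 mm in diameter, bare from 10 to 66 mm above the bench; black knob 48 mm in diameter from 66 to 84 mm. Origin: on the rod's axis at bench level; z up. A weight may come in from any side.
- blue_grip (a point): Point on the blue weight's grip tab, 50 mm from the ring's centre along -x and 44 mm above the underside; axes as the weight's. The tab is 14 mm thick along y (pinch it there, dark pads), 20 mm long along x; its top is 62 mm above the underside. Keep the fingertips above 20 mm over the underside to clear the ring.
There are look-alikes about, which are no part of the job. Leave any pink look-alike of the blue_weight alone. There is more than one size of the post_stand; the one meant has the size given above.

How it is judged:
By the outcome, as a careful person would: the job done as asked, in the order asked, and still so for the second after the job is handed in, with the robot touching nothing.
It also fails if it takes over 38 s, if anything falls off the work surface, if the arm or the gripper's body presses on something with over 40 N, if the wrist force passes 120 N, or if a joint passes its speed limit or range.

## Working session

There is one attempt and no reset: what is moved stays moved. The work goes in short steps, each a Python script; the robot and the scene stay as the last script left them, time stands still between calls to the robot, and variables do not carry over. Pictures are saved under pics/ and viewed, at most 10 in all, crops included, and the job is handed in when it is done.

```bash
mkdir -p pics
cat > h.py <<'E'
import numpy as np, cv2
from station import r
def snap(n,f):
    s=r.snapshot(n); cv2.imwrite('pics/'+f,s['frame'][:,:,::-1]); np.save('pics/'+f+'.npy',s,allow_pickle=True); return s
def load(f): return np.load('pics/'+f+'.npy',allow_pickle=True).item()
def ray(s,u,v):
    d=np.array([(u-s['cx'])/s['fx'],(v-s['cy'])/s['fy'],1.]); R=np.array(s['R']); return -R.T@np.array(s['t']), R.T@d
def onz(s,u,v,z):
    c,d=ray(s,u,v); return c+d*(z-c[2])/d[2]
def proj(s,X):
    p=np.array(s['R'])@np.array(X)+np.array(s['t']); return [s['fx']*p[0]/p[2]+s['cx'],s['fy']*p[1]/p[2]+s['cy']]
E
python3 - <<'E'
from h import *
for n in('scene','top'):
    s=snap(n,n+'0.png'); print(n,s['fx'],s['cx'],s['cy'],-np.array(s['R']).T@np.array(s['t']))
E
```

```text
scene 545.2288495841948 316.35012690590696 242.09600209097832 [-0.10730329  0.60390243  0.79478224]
top 483.45479027514443 324.06130676972464 236.69644529972615 [ 0.42058185 -0.01635656  1.30147361]
```

View pics/top0.png

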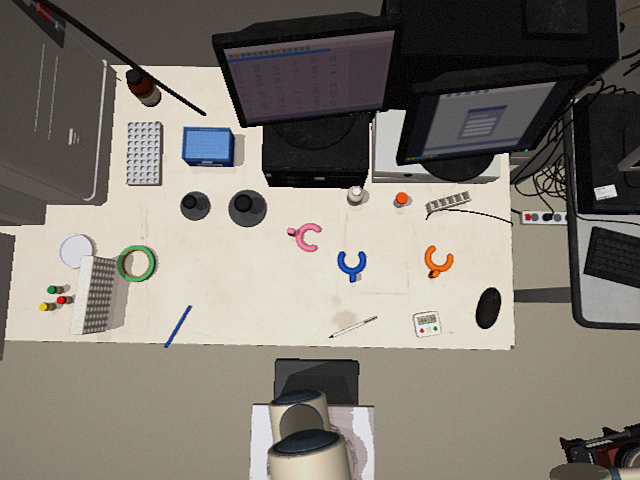

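View pics/scene0.png

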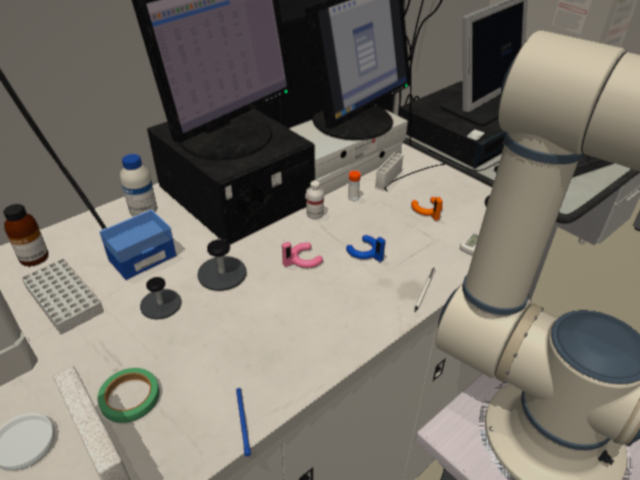

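Top view: blue C at (351,265) with its tab towards the robot; pink look-alike at (306,237) and orange at (438,260) are to be left alone. The blue tray at (208,146) and blue pen at (178,326) aren't C-shaped. Posts: large at (247,208), foot about 38 px, and small at (195,206), about 30 px. A 104 mm foot should be about 38 px, so it's the large one.

```bash
cat > meas.py <<'E'
from h import *
from scipy.optimize import least_squares
def mask(s,kind):
    h=cv2.cvtColor(s['frame'],cv2.COLOR_RGB2HSV)
    if kind=='blue': return cv2.inRange(h,(105,140,60),(128,255,255))
    return cv2.inRange(h,(0,0,0),(180,255,110))
def blob(m,u,v,close=0):
    if close: m=cv2.morphologyEx(m,cv2.MORPH_CLOSE,np.ones((close,close)))
    n,l,st,c=cv2.connectedComponentsWithStats(m)
    ids=[i for i in range(1,n) if st[i,4]>30]
    i=min(ids,key=lambda i:np.hypot(*(c[i]-[u,v]))); return (l==i).astype(np.uint8)
def world(s,b,z):
    cs,_=cv2.findContours(b,cv2.RETR_LIST,cv2.CHAIN_APPROX_NONE)
    return np.array([onz(s,*p,z)[:2] for c in cs for p in c[:,0]])
def fitC(s,u,v):
    b=blob(mask(s,'blue'),u,v); P=world(s,b,.009)
    f=lambda c:(lambda d:np.where(d>.03,d-.0385,d-.0215))(np.hypot(*(P-c).T))
    o=min((least_squares(f,P.mean(0)+[dx,dy],loss='soft_l1',f_scale=.001) for dx in(-.015,0,.015) for dy in(-.015,0,.015)),key=lambda o:o.cost)
    a=np.arange(0,360,.5); on=[]
    for t in np.radians(a):
        px=proj(s,[o.x[0]+.03*np.cos(t),o.x[1]+.03*np.sin(t),.009]); on.append(b[int(round(px[1])),int(round(px[0]))]>0)
    on=np.array(on); k=np.exp(1j*np.radians(a))[~on]
    return o.x,np.degrees(np.angle(k.sum())),(~on).sum()*.5,np.median(abs(f(o.x))),b
def fitfoot(s,u,v,R0):
    b=blob(mask(s,'dark'),u,v,3); P=world(s,b,.010)
    f=lambda q:np.hypot(*(P-q[:2]).T)-q[2]
    o=least_squares(f,[*P.mean(0),R0],loss='soft_l1',f_scale=.001); return o.x,np.median(abs(f(o.x)))
E
python3 - <<'E'
from meas import *
t=load('top0.png');s=load('scene0.png')
for n,q,u,v in(('top',t,351,265),('scene',s,366,248)):
    c,y,g,e,b=fitC(q,u,v); print(n,c,y,'gap deg',g,'res',e,b.sum())
    yr=np.radians(y)
    print(' tabtop expect px',proj(q,[*(c-.05*np.array([np.cos(yr),np.sin(yr)])),.062]))
for n,q,L in(('top',t,[(247,208),(195,206)]),('scene',s,[(222,272),(160,304)])):
    for uv in L: x,e=fitfoot(q,*uv,.05); print(n,'foot',x,e,'knob px',proj(q,[*x[:2],.084]))
a=t['frame'][180:310,170:460]; b=s['frame'][190:320,130:420]
cv2.imwrite('pics/crop.png',cv2.resize(np.vstack([a,b])[:,:,::-1],None,fx=2.3,fy=2.3,interpolation=cv2.INTER_CUBIC))
E
```

```text
top [ 0.52771886 -0.09436322] 2.499999999999997 gap deg 84.5 res 0.00245764486442665 341
 tabtop expect px [np.float64(353.2173208511115), np.float64(278.1484412646779)]
scene [ 0.52678938 -0.09597658] -37.6713498973912 gap deg 130.5 res 0.0025190794199617984 414
 tabtop expect px [np.float64(368.4912341140831), np.float64(242.5432767102941)]
top foot [0.66464606 0.18949913 0.05020082] 0.0005822077101431192 knob px [np.float64(242.88370482476137), np.float64(202.56566626926133)]
top foot [0.66869858 0.33169542 0.03874836] 0.0006003564015858616 knob px [np.float64(187.41671325153314), np.float64(199.96663863225143)]
scene foot [0.6675512  0.33459235 0.04263643] 0.004179928020687798 knob px [np.float64(153.61675849992534), np.float64(274.70215911270674)]
scene foot [0.6675512  0.33459235 0.04263643] 0.004179928020687798 knob px [np.float64(153.61675849992534), np.float64(274.70215911270674)]
```

View pics/crop.png

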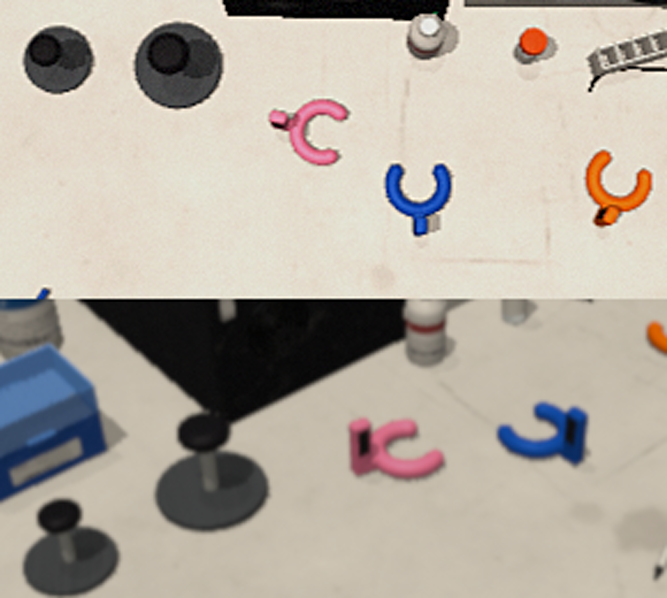

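The crop confirms the blue C (tab towards the robot, dark pads on its ±y sides) and the large post. Next I'll hover over the tab and refine with the wrist camera.

Run:
```python
from h import *
t=load('top0.png');s=load('scene0.png')
print(r.sense()['orientation'],r.sense()['clock'])
for yaw in(0,180):
  for p in([.478,-.096,.33],[.478,-.096,.207],[.49,.19,.25],[.615,.19,.22]): 
    q=r.inverse_kinematics(p,[180,0,yaw+2]); print(yaw,None if q is None else np.round(q,0))
for yw in(-4,0,4):
  c=np.array([.5277,-.0944]);y=np.radians(yw);print(yw,[np.round(proj(q,[*(c-.05*np.array([np.cos(y),np.sin(y)])),.062])) for q in(t,s)])
r.reach([.478,-.096,.34],[180,0,0])
w=snap('wrist','w1.png'); print({k:w[k] for k in('fx','fy','cx','cy','R','t')}, r.sense()['clock'])
```

```text
[-1.79901133e+02 -5.20431028e-03  1.36215549e+01] 0.1
0 [-15. -12.  95.  -0.  97.  73.]
0 [-15.  -9. 105.  -0.  84.  73.]
0 [ 17.  -5.  96.  -0.  89. 105.]
0 [ 14.  14.  79.  -0.  86. 102.]
180 [ -15.  -12.   95.    0.   97. -107.]
180 [ -15.   -9.  105.    0.   84. -107.]
180 [ 17.  -5.  96.   0.  89. -75.]
180 [ 14.  14.  79.   0.  86. -78.]
-4 [array([351., 278.]), array([380., 240.])]
0 [array([352., 278.]), array([381., 239.])]
4 [array([354., 278.]), array([382., 238.])]
{'fx': 371.64829954431775, 'fy': 371.64829954431775, 'cx': 324.07186279469175, 'cy': 241.39938708415346, 'R': array([[-1.32163101e-03, -9.99998432e-01,  1.17900311e-03],
       [-9.69308898e-01,  1.57091846e-03,  2.45840992e-01],
       [-2.45842458e-01, -8.17907121e-04, -9.69309454e-01]]), 't': array([-0.09676069,  0.45058254,  0.44410731])} 2.2833
```

View pics/w1.png

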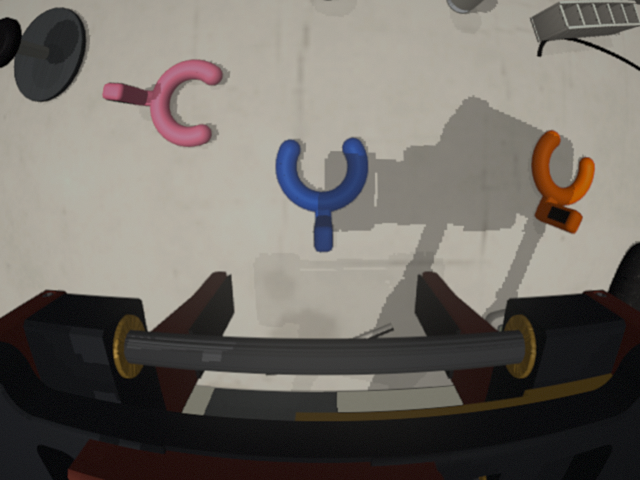

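The wrist view shows the blue ring at (322,175), arm tips at (290,145) and (354,145), and tab at (323,235), so the yaw is near 0. The post foot is at (50,55). I'll measure with the fisheye model.

```bash
cat >> h.py <<'E'
def ray(s,u,v):
    R=np.array(s['R']); d=np.array([u-s['cx'],v-s['cy']])
    if 'fish' in s:
        rr=np.hypot(*d)+1e-9; th=rr/s['fx']; d=np.array([*(d/rr*np.sin(th)),np.cos(th)])
    else: d=np.array([d[0]/s['fx'],d[1]/s['fy'],1.])
    return -R.T@np.array(s['t']), R.T@d
def proj(s,X):
    p=np.array(s['R'])@np.array(X)+np.array(s['t'])
    if 'fish' in s:
        q=np.hypot(p[0],p[1]); th=np.arctan2(q,p[2]); return [s['cx']+s['fx']*th*p[0]/q, s['cy']+s['fx']*th*p[1]/q]
    return [s['fx']*p[0]/p[2]+s['cx'],s['fy']*p[1]/p[2]+s['cy']]
E
python3 - <<'E'
from meas import *
w=load('w1.png'); w['fish']=1
c,y,g,e,b=fitC(w,322,180); print(c,y,g,e,b.sum())
ys,xs=np.nonzero(b); print(xs.min(),xs.max(),ys.min(),ys.max())
# tab: columns of far end rows
T=[onz(w,xs[ys==k].mean(),k,.062)[:2] for k in range(ys.max()-22,ys.max()-2,4)]; print(np.round(T,4))
print('farther tab end z.062',onz(w,323,ys.max(),.062), 'tip sides', onz(w,xs.min(),175,.009),onz(w,xs.max(),175,.009))
x,e=fitfoot(w,50,55,.05); print('foot',x,e, 'top-based foot px',proj(w,[.6646,.1895,.01]))
E
```

```text
[ 0.53134123 -0.09556926] 1.999999999999995 91.5 0.0015074480959189618 2962
277 366 139 216
[[ 0.5145 -0.0956]
 [ 0.5117 -0.0952]
 [ 0.5089 -0.0952]
 [ 0.506  -0.0952]
 [ 0.5032 -0.0955]]
farther tab end z.062 [ 0.49887973 -0.09659188  0.062     ] tip sides [ 0.52445219 -0.05799037  0.009     ] [ 0.52428562 -0.13255698  0.009     ]
foot [0.66796944 0.18899811 0.05631525] 0.005771397973171645 top-based foot px [np.float64(44.00987594133227), np.float64(55.231686900868596)]
```

Run:
```python
from h import *
w=load('w1.png'); w['fish']=1
print('tab end',onz(w,323,250,.062),'tab centre px for c.x=.529:',proj(w,[.479,-.0955,.062]))
def st(): s=r.sense(); return np.round(s['clock'],2),np.round(s['opening'],4),np.round(s['gripper_force'],1),np.round(s['contact_force'],1),np.round(s['tcp_pos'],4)
X=[.479,-.0955]
r.servo_line([*X,.209],[180,0,1],speed=.12); print(st())
r.grab(30); print(st())
r.servo_line([*X,.300],speed=.12); print(st())
w=snap('wrist','w2.png')
```

```text
tab end [ 0.47402871 -0.09654245  0.062     ] tab centre px for c.x=.529: [np.float64(321.53109349147013), np.float64(243.31905072030372)]
(np.float64(3.52), np.float64(0.0878), np.float64(0.0), array([0.5, 0. , 0.8]), array([ 0.4793, -0.0956,  0.21  ]))
(np.float64(4.65), np.float64(0.0139), np.float64(30.0), array([-0.7, -0.6, -0.8]), array([ 0.479 , -0.0955,  0.209 ]))
(np.float64(5.56), np.float64(0.014), np.float64(30.0), array([-0.9, -0.1, -0.9]), array([ 0.4788, -0.0954,  0.2989]))
```

View pics/w2.png

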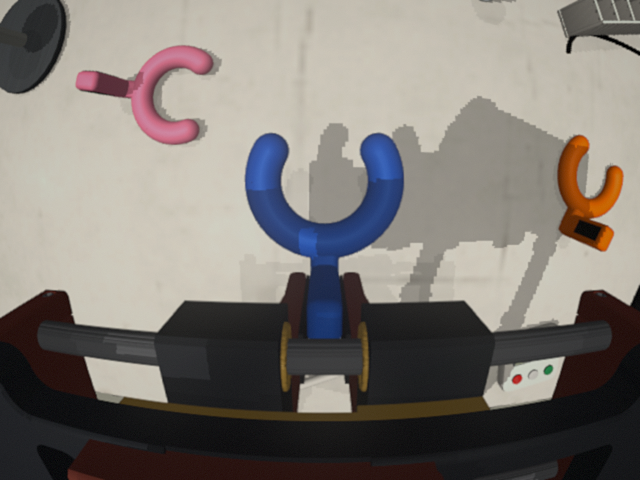

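Blue is held level, tips at (270,150) and (379,150). I'll measure its offset in hand, carry it to in front of the post and lower it, with room to check again before the slide.

Run:
```python
from meas import *
import meas
w=load('w2.png'); w['fish']=1
h=cv2.cvtColor(w['frame'],cv2.COLOR_RGB2HSV); m=cv2.inRange(h,(105,120,40),(130,255,255)); m[262:]=0
z=.099; P=world(w,blob(m,324,195),z); P=P[P[:,0]>.49]
f=lambda c:(lambda d:np.where(d>.03,d-.039,d-.021))(np.hypot(*(P-c).T))
o=min((least_squares(f,P.mean(0)+[dx,0],loss='soft_l1',f_scale=.001) for dx in(-.01,0,.01)),key=lambda o:o.cost)
tip=[onz(w,271,150,z)[:2],onz(w,378,150,z)[:2]]
s=r.sense(); print('c',o.x,np.median(abs(f(o.x))),'rel',o.x-s['tcp_pos'][:2],'tips',tip)
F=[.6646,.1895]
def st(): s=r.sense(); return np.round(s['clock'],2),np.round(s['opening'],4),np.round(s['contact_force'],1),np.round(s['tcp_pos'],4)
r.servo_line([.485,F[1],.300],[180,0,0],speed=.2); print(st())
r.servo_line([.485,F[1],.226],speed=.12); print(st())
snap('wrist','w3.png'); snap('scene','s3.png'); print(st())
```

```text
c [ 0.53078739 -0.09500271] 0.0007873569843757228 rel [0.05199796 0.00044759] tips [array([ 0.5457048 , -0.06923654]), array([ 0.54659161, -0.12074541])]
(np.float64(7.18), np.float64(0.0137), array([-0.7,  0.3, -1.6]), array([0.4851, 0.1888, 0.3   ]))
(np.float64(7.95), np.float64(0.0142), array([-0.1, -0.1, -0.3]), array([0.4853, 0.1895, 0.2268]))
(np.float64(8.05), np.float64(0.0135), array([ 0.4,  0.4, -0.6]), array([0.4854, 0.1896, 0.2274]))
```

View pics/w3.png

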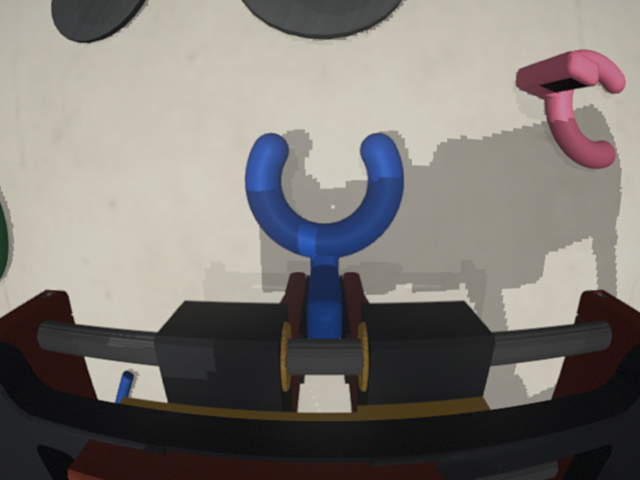

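View pics/s3.png

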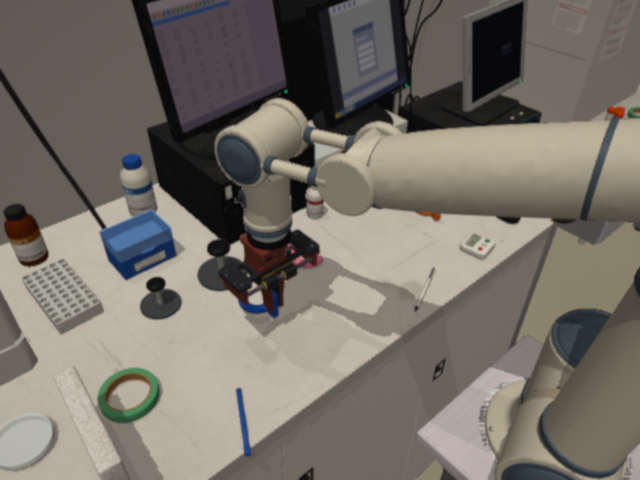

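The wrist view has the post foot centred at u≈323, in line with the gap at u≈324. The scene view shows the gripper clear of the black box. Slide in slowly, with force checks.

Run:
```python
from h import *
def st(): s=r.sense(); return np.round(s['clock'],2),np.round(s['opening'],4),np.round(s['contact_force'],1),np.round(s['tcp_pos'],4)
y=.1893
ok=True
for x in(.545,.575,.595,.6126):
    r.servo_line([x,y,.226],speed=.07); q=st(); print(q)
    if np.abs(q[2]).max()>6: ok=False; print('STOP'); break
snap('wrist','w4.png'); snap('top','t4.png')
```

```text
(np.float64(9.06), np.float64(0.0136), array([ 0.6, -0.6, -0.7]), array([0.5448, 0.1893, 0.2259]))
(np.float64(9.63), np.float64(0.0138), array([ 0.7,  0.1, -0.7]), array([0.5749, 0.1893, 0.2258]))
(np.float64(10.07), np.float64(0.0139), array([-0.3, -0.5, -1.6]), array([0.595 , 0.1893, 0.2259]))
(np.float64(10.47), np.float64(0.0138), array([-0.4,  0.2, -1. ]), array([0.6125, 0.1893, 0.2259]))
```

View pics/w4.png

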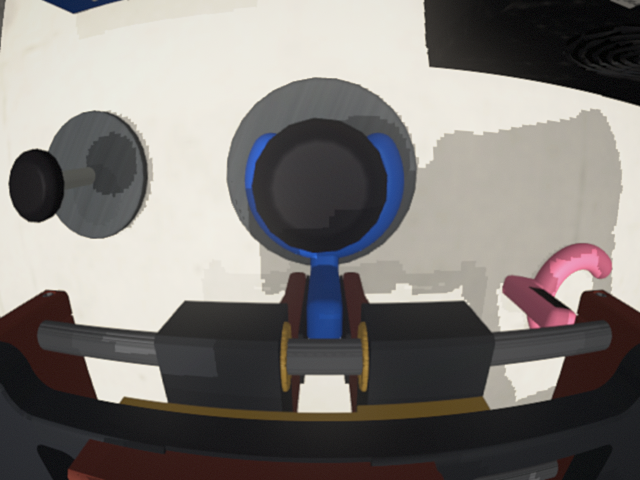

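The knob at (320,185) sits over the ring, with ring centre at about (324,185) and no contact. I'll check the rod position by ray, then lower until contact, release and lift.

Run:
```python
from h import *
w=load('w4.png'); w['fish']=1
k=onz(w,320,183,.084); print('rod by knob',k,'foot', onz(w,321,170,.010))
def st(): s=r.sense(); return np.round(s['clock'],2),np.round(s['opening'],4),np.round(s['contact_force'],1),np.round(s['tcp_pos'],4)
for z in(.2215,.2202,.2194,.2186,.2178):
    r.servo_line([.6126,.1895,z],speed=.02); q=st(); print(q)
    if q[2][2]>3: break
r.wait(.2); r.let_go(); r.wait(.3); print(st())
r.servo_line([.6126,.1895,.32],speed=.12); r.servo_line([.48,.12,.36],speed=.2)
w=snap('wrist','w5.png'); s=snap('scene','s5.png'); t=snap('top','t5.png'); print(st())
a=cv2.resize(s['frame'][200:330,130:330],(600,390),interpolation=cv2.INTER_CUBIC)
b=cv2.resize(t['frame'][170:240,170:370],(600,210),interpolation=cv2.INTER_CUBIC)
cv2.imwrite('pics/fin.png',np.vstack([a,b])[:,:,::-1])
```

```text
rod by knob [0.66913031 0.19009034 0.084     ] foot [0.66918288 0.19029853 0.01      ]
(np.float64(10.94), np.float64(0.0137), array([ 0.4, -0.2, -1.5]), array([0.6124, 0.1895, 0.2212]))
(np.float64(11.19), np.float64(0.0139), array([ 0.1,  0.6, -1.6]), array([0.6126, 0.1895, 0.2201]))
(np.float64(11.44), np.float64(0.0135), array([ 0.4,  0.5, -0.9]), array([0.6126, 0.1895, 0.2193]))
(np.float64(11.69), np.float64(0.014), array([ 0.3, -0.1,  0.7]), array([0.6127, 0.1895, 0.219 ]))
(np.float64(11.94), np.float64(0.0138), array([-3. , -0.4,  4.8]), array([0.6126, 0.1895, 0.219 ]))
(np.float64(13.64), np.float64(0.0878), array([0.1, 0.6, 0.2]), array([0.6126, 0.1895, 0.2178]))
(np.float64(15.72), np.float64(0.0878), array([-0.7,  0.4, -0.4]), array([0.4806, 0.1203, 0.3591]))
```

View pics/fin.png

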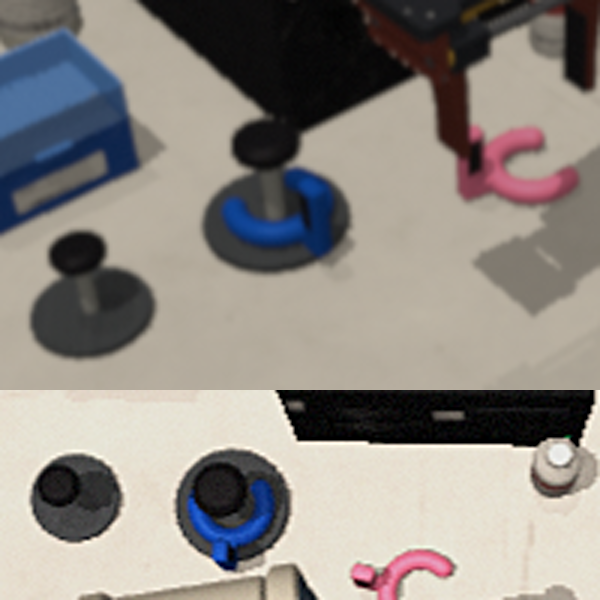

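View pics/w5.png

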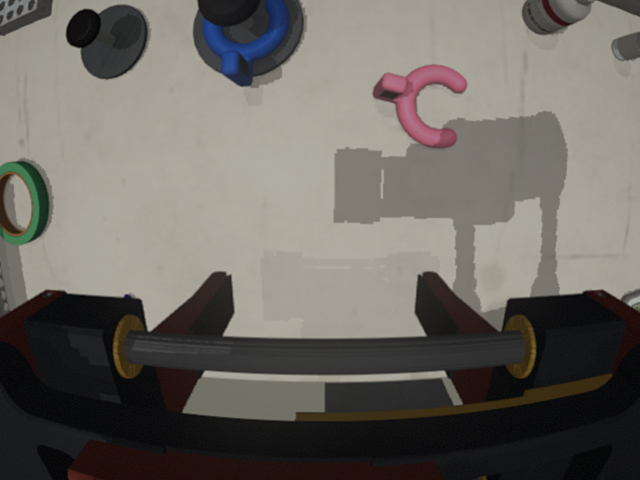

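The final views show blue lying flat on the large foot, around the rod and under the knob. The wrist and top cameras put the rod 3–4.5 mm from the ring centre, against 14 mm of free play. Pink is where it was, and the arm is clear.

```bash
python3 -c "
from station import r
print(r.hand_in())"
```

```text
the job is handed in; nothing more can be done
None
```

I put the blue weight away on the 104 mm post and handed the job in: it lies flat on the foot with the rod about 3–4.5 mm from the ring's centre, the orange and pink weights were not touched, and the clock read about 16 s.

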